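# Seat the eyelet anvil in its taper socket

### The job

Make the eyelet-setting bench tool ready: push the socket block along its bed, under the overhanging lips, until it is fully home against the end stop. Then take the flat-headed anvil from the rack, stand it loosely in the block's socket and let go, and finally tap or press it down from above until its shoulder is fully down on the block and the taper holds it. Leave the domed anvil, circuit board, loupe and tweezers where they are.

Things in the scene. Friction and masses are not known exactly. Their poses are not given: they have to be found in the camera images.
- holder_bed: Fixed dark steel bed, 100 (x) by 180 (y) mm; origin at its underside's centre. Heights above worktop: floor 10 mm, side rails 20.5 mm. Channel along y, 69 mm wide, open at -y; end stop's face at y=+78 mm. From y=22 to 90 mm two bright lips (underside 20.5, top 28.5, screw heads 32.5 mm high) overhang it, leaving a 53 mm gap.
- pocket (a point): Point on the bed's floor, at (0, 46, 10) mm in the bed's frame, where the origin of the socket block lies when the block is fully home; its +y is the pushing direction.
- socket_block: Loose bright steel block, 0.55 to 0.95 kg, in the bed's channel, at the start 61 to 91 mm short of the pocket. Origin: its underside's centre; axes parallel to the bed's. Foot flange 66 (x) by 64 (y) by 8 mm thick, which goes under the lips; above it a body 44 by 44 mm, whose top is 56 mm above the underside (66 mm above the worktop).
- socket_mouth (a point): Centre of the socket's mouth on top of the socket block (z up). Round hole 15.5 mm wide with a 3 mm wide conical chamfer, leading to four sprung taper segments; about 45 mm deep.
- flat_anvil: Steel anvil, 0.11 kg, wide flat head. Round about z; origin on the axis at the shoulder's underside. Shank 14 mm wide, tapering to 10 mm at 40 mm below, nose to 43.5 mm. Shoulder 24 wide, 0-6 mm up; neck 16 wide, to 20; head 30 wide (straight side 24-40), flat top at 40 mm. Set in loosely, its shoulder stops about 14 mm above the block; 6 to 12 N drives it down to the block, where it stays.
- domed_anvil: The other anvil, to be left in the rack: the same shank, shoulder and neck, but a slim head 22 mm wide with a domed top 45 mm above the shoulder's underside. Origin as for the flat one.
- anvil_rack: Fixed dark wooden rack, 60 (x) by 150 (y) mm, top 52 mm above the worktop. Origin: centre of its underside. It has two loose holes (17 mm) at y = -42 and +42 mm; the anvils hang in them with their shoulders on its top, either one in either hole.
- circuit_board: Green circuit board, 48 by 68 by 12 mm, flat on the worktop; origin at the centre of its underside. A bystander.
- eye_loupe: Black eye loupe, 40 mm wide, 27 mm tall; origin at the centre of its underside. A bystander.
- tweezers: Steel tweezers, 14 by 125 by 9 mm, flat on the worktop; origin at the centre of the underside. A bystander.
Mind the look-alikes: they are no part of the job. Leave any purple look-alike of the flat_anvil alone.

How it is judged:
By the outcome, as a careful person would: the job done as asked, in the order asked, and still so for the second after the job is handed in, with the robot touching nothing.
It also fails if it takes over 64 s, if anything falls off the work surface, if the arm or the gripper's body presses on something with over 40 N, if the wrist force passes 120 N, or if a joint passes its speed limit or range.

### The arm

A 6-joint arm with a two-finger parallel gripper is mounted at the origin on a cart in front of the work surface, level with it; the furniture and walls round the work are solid. World frame = base frame: x ahead of the robot, y to its left, z up, the work surface at z = 0. Lengths are in m, angles in rad, forces in N, time in s.
With the tool pointing down it reaches from about 0.425 to 0.95 m from the base axis. Payload 3.5 kg.
Tool frame: the origin (TCP) lies midway between the tips of the shut fingers; the grasp point (between the pads) lies 19 mm behind it; x points along the fingers, z is the direction in which the jaws open and shut, and the axes are right-handed (so a half turn about x gives the same grasp; the last joint's range is limited). The gripper opens to 85 mm and grips with 20 to 120 N. Pads are 22 mm wide; open, the fingers measure 114 mm over their backs; the gripper's body (76 mm by 85 mm) begins 54 mm behind the grasp point. The pads swing forward as they close: fully open they stand 13 mm farther back than shut.
Start: joints at [1.018, 0.286, 1.577, -0, 1.279, -0.15], TCP at [0.265, 0.621, 0.231] pointing down, gripper open.
Joint ranges: [-2.77, 2.77], [-0.9, 2.22], [0.21, 2.48], [-1.53, 4.67], [0.24, 2.81], [-2.84, 2.84]. Speed limits (rad/s): [2.79, 2.79, 3.14, 3.14, 3.14, 3.14].

### API

Orientations are given as a unit quaternion [x, y, z, w].
In Python, from plant import observe, imaging, workorder gives the robot as it stands. The module is installed in compiled form; this text tells all that it offers.
- The arm moves only by the tool apply_moves, never from a script. Its arguments are lists of equal length, an entry for each row: "linear": the shift along the tool's x, y, z as a fraction of full scale, a list of three; "delta_rot": the turn, a rotation vector about the tool's x, y, z as a fraction of full scale, a list of three. In form: {"linear": [[dx, dy, dz], ...], "delta_rot": [[rx, ry, rz], ...]}. A call has 1 to 8 rows; each row is the pose to reach, as a shift and turn from the pose measured when the call began, along the tool's axes at that moment; what a row does not reach only later rows make up. Full scale, the value 1, is 0.3 m for a shift and pi/4 rad for a turn. A row lasts 1/8 s, in which the tool goes at most 62.5 mm and 10.7 degrees, less where a joint would pass 70% of its speed; a pose out of reach is approached as far as the arm can. A call with a number of a shift or a turn outside -1 to 1 is refused whole. A call with a gripper value outside its range is refused whole. "claw" is the opening in per cent of the stroke, from 0 (shut) to 100 (fully open), set as the call begins (left out, the last holds). The fingers move at their own pace and stop on an object; "squeeze" is the grip in N (left out, the last holds). Time passes only in rows, so rows that repeat a pose let the fingers close. It gives the time, the measured TCP pose, the force and the opening at its end, in the units of the state.
- observe(): the state, without advancing time (a new reading comes with each control period).
- imaging.snapshot(name): name is "scene" or "top" or "wrist"; returns a dict with "img" (420x560x3 uint8, blue, green, red), "vertical_fov" (degrees; the focal length in pixels is half the picture's height over the tangent of half this angle, whatever the lens; pixels are square), "cx", "cy" (the principal point, pixels), "R" (3x3) and "t" (3): a world point X has camera coordinates R X + t. Camera axes: x right, y down, z forward; pixel columns grow to the right and rows downward; lengths in m; the calibration is good to about 2 mm. A picture is of the moment at which its call begins. There is no depth.
- workorder.sign_off(): hands the job in, once; it reports no verdict.
Trained networks look in a picture, given as the dict that the camera call returned (one of the last four; its "shot" number tells which), for a name from the list of things; names that differ only in an ending like _2 or _b are one class to them, and where a whole thing is asked for, a point or a joint stands for the part that bears it (a point fixed in the world has none). Each returns a list of dicts, best first, with "score" (0 to 1); they miss things now and then, are a little off and sometimes report something else, mostly with a low value. They report only what shows in the picture. A call takes as long as a camera call. They do not tell look-alikes from the thing itself.
- imaging.cut_out(query, picture): "region" (420x560 bool, what is visible of it) and "at" ([column, row] in pixels, amid what is visible of it).
- imaging.pinpoint(query, picture): "at" ([column, row] in pixels: a listed point, or the origin of a listed thing).
The state is a dict: "time_s": time; "joints": joint angles; "qd": joint speeds; "tau": joint torques, N m; "tcp_pos": TCP position; "tool_rot": TCP orientation; "contact_force": force on the tool from outside, world axes, zero at the start; "moment": the same for the moment, N m; "width": finger opening in m.
Only numpy, scipy, OpenCV 4.12 (cv2) and the standard library are available. Lean on these libraries where they do the work, as an engineer would, in place of code of your own. Each camera call takes 0.05 s, during which the arm holds its last target. There are 200 camera calls.

## Working session

There is one attempt and no reset: what is moved stays moved. The work goes in short steps, Python scripts to look and compute and a tool call to move; the robot and the scene stay as the last step left them, time stands still between calls to the robot, and variables do not carry over. Pictures are saved under pics/ and viewed, about 8 in all and at most 12, crops included, and the job is handed in when it is done.

Besides the shell and the picture viewer there is one more tool, called after "Emit:" by a JSON object that holds its "fn" and its "kwargs", one argument or row to a line. apply_moves: Moves the arm, as the interface text tells. Shift numbers are shares of 0.3 m and turn numbers shares of pi/4 rad, none past 1 either way. Its arguments: {"type":"object","properties":{"linear":{"type":"array","items":{"type":"array","items":{"type":"number"}}},"delta_rot":{"type":"array","items":{"type":"array","items":{"type":"number"}}},"claw":{"type":"number"},"squeeze":{"type":"number"}},"required":["linear","delta_rot"]}

```bash
mkdir -p pics; cat > h.py <<'E'
import numpy as np, cv2
from scipy.spatial.transform import Rotation as Rn
from plant import observe, imaging, workorder
def K(s):
    f=s["img"].shape[0]/2/np.tan(np.radians(s["vertical_fov"])/2); return f,s["cx"],s["cy"]
def proj(s,X):
    f,cx,cy=K(s); c=np.asarray(s["R"])@np.asarray(X)+np.asarray(s["t"]); return np.array([cx+f*c[0]/c[2],cy+f*c[1]/c[2]])
def atz(s,uv,z):
    f,cx,cy=K(s);R=np.asarray(s["R"]);C=-R.T@np.asarray(s["t"]);d=R.T@np.array([(uv[0]-cx)/f,(uv[1]-cy)/f,1]);return C+d*(z-C[2])/d[2]
def rel(target_p,target_R=None):
    o=observe();q=Rn.from_quat(o["tool_rot"]);d=q.inv().apply(np.array(target_p)-o["tcp_pos"])/0.3
    r=(q.inv()*target_R).as_rotvec()/(np.pi/4) if target_R is not None else None
    return d,r
E
python3 - <<'E'
from h import *
np.set_printoptions(precision=4,suppress=True)
o=observe();print({k:np.round(v,3) for k,v in o.items()}); print(Rn.from_quat(o["tool_rot"]).as_matrix())
Z=dict(holder_bed=0,pocket=.01,socket_block=.01,socket_mouth=.066,flat_anvil=.052,domed_anvil=.052,anvil_rack=0,circuit_board=0,eye_loupe=0,tweezers=0)
ims=[]
for n in("scene","top"):
    s=imaging.snapshot(n);cv2.imwrite(f"pics/{n}0.png",s["img"]);ims.append(s["img"])
    print(n,K(s),-np.asarray(s["R"]).T@s["t"])
    for q,z in Z.items():
        print(q,[(np.round(r["at"]),round(r["score"],2),atz(s,r["at"],z)[:2]) for r in imaging.pinpoint(q,s)[:4]])
E
```

```text
{'time_s': np.float64(0.0), 'joints': array([ 1.018,  0.287,  1.578, -0.   ,  1.279, -0.15 ]), 'qd': array([-0.   , -0.001, -0.001, -0.002, -0.001, -0.001]), 'tau': array([  0.   , -40.598, -29.263,  -0.   ,   0.006,  -0.   ]), 'tcp_pos': array([0.264, 0.62 , 0.23 ]), 'tool_rot': array([-0.39 ,  0.591,  0.389,  0.589]), 'contact_force': array([ 0.344,  0.897, -0.568]), 'moment': array([-0.001,  0.017,  0.076]), 'width': np.float64(0.085)}
[[-0.0012 -0.9199  0.392 ]
 [-0.0021  0.392   0.9199]
 [-1.      0.0003 -0.0024]]
scene (np.float64(493.41710051169593), 278.16087960009645, 213.93451744566687) [-0.2788 -0.66    0.5206]
holder_bed [(array([201., 217.]), 0.76, array([0.5444, 0.199 ])), (array([369., 265.]), 0.21, array([ 0.5854, -0.2635]))]
pocket [(array([185., 214.]), 0.73, array([0.5169, 0.2298]))]
socket_block [(array([217., 219.]), 0.88, array([0.5427, 0.1407]))]
socket_mouth [(array([219., 198.]), 0.74, array([0.5497, 0.1372]))]
flat_anvil [(array([368., 266.]), 0.86, array([ 0.4947, -0.3045])), (array([201., 218.]), 0.63, array([0.458, 0.11 ])), (array([405., 262.]), 0.61, ar
[... 604 characters left out ...]
ck [(array([208., 204.]), 0.83, array([0.55  , 0.1506]))]
socket_mouth [(array([210., 200.]), 0.83, array([0.5534, 0.1375]))]
flat_anvil [(array([406., 190.]), 0.55, array([ 0.5702, -0.3493])), (array([388., 223.]), 0.53, array([ 0.488 , -0.3007]))]
domed_anvil [(array([358., 230.]), 0.62, array([ 0.4711, -0.2272]))]
anvil_rack [(array([369., 227.]), 0.78, array([ 0.4814, -0.2641])), (array([305., 258.]), 0.67, array([ 0.4049, -0.0965]))]
circuit_board [(array([308., 260.]), 0.73, array([ 0.4004, -0.1033])), (array([368., 225.]), 0.23, array([ 0.4877, -0.2599]))]
eye_loupe [(array([306., 210.]), 0.53, array([ 0.5301, -0.1028]))]
tweezers [(array([226., 161.]), 0.66, array([0.6636, 0.1057]))]
```

```bash
python3 - <<'E'
import cv2,numpy as np
a=cv2.imread("pics/top0.png");b=cv2.imread("pics/scene0.png")
c=cv2.resize(a[140:300,140:440],(800,427),interpolation=cv2.INTER_CUBIC)
cv2.imwrite("pics/topc.png",c)
cv2.imwrite("pics/scc.png",cv2.resize(b[140:320,150:450],(800,480),interpolation=cv2.INTER_CUBIC))
E
```

```text
(no output)
```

View pics/topc.png

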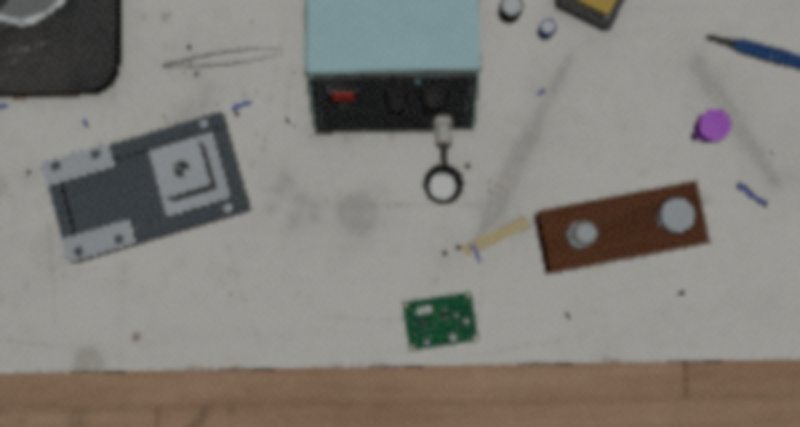

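View pics/scc.png

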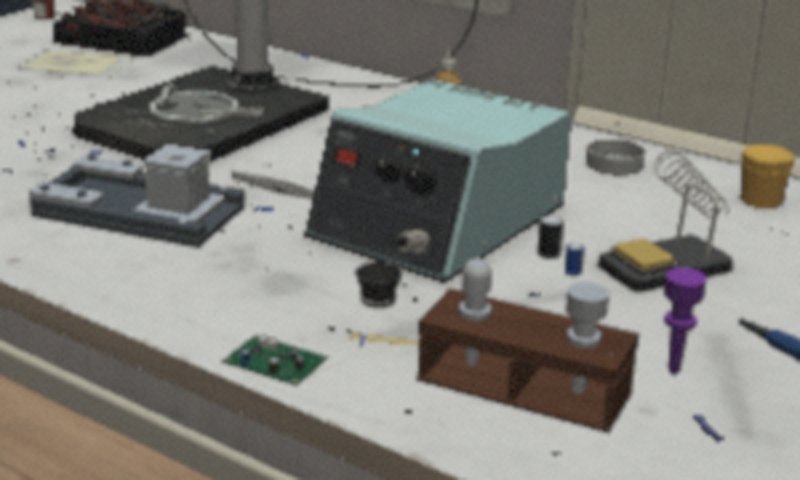

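Top crop: the flat anvil is steel, with a wide flat head, at crop (678,215), full image (388,223), in the rack's -y hole. The domed anvil is at crop (582,235). The purple look-alike at crop (713,126), full image (406,190), stands on the worktop and is left alone. The bed is at crop (145,190), with the block at its open right end and the lips on the left. The scene crop agrees: flat steel head at (587,310), dome at (477,285), purple at (684,320).

Next I work out the first move, to a near view of the bed.

```bash
cat >> h.py <<'E'
def down(az):  # tool x down, tool z at azimuth az (deg)
    a=np.radians(az); z=np.array([np.cos(a),np.sin(a),0]); x=np.array([0,0,-1.]); return Rn.from_matrix(np.c_[x,np.cross(z,x),z])
np.set_printoptions(precision=4,suppress=True)
E
python3 - <<'E'
from h import *
print(rel([.46,.20,.30],down(16.4)))
E
```

```text
(array([-0.2289, -1.1494, -1.0357]), array([ 1.1228, -0.    ,  0.    ]))
```

Emit:
{"fn": "apply_moves", "kwargs": {
  "linear": [
    [-0.1,-0.15,-0.13],
    [-0.2,-0.3,-0.26],
    [-0.23,-0.45,-0.4],
    [-0.23,-0.6,-0.54],
    [-0.23,-0.75,-0.67],
    [-0.23,-0.85,-0.77]
  ],
  "delta_rot": [
    [0.15,0,0],
    [0.3,0,0],
    [0.45,0,0],
    [0.6,0,0],
    [0.75,0,0],
    [0.9,0,0]
  ],
  "claw": 0
}}

```text
time_s: 1.85
tcp_pos: [0.4094, 0.3063, 0.3007]
tool_rot: [-0.16, 0.688, 0.16, 0.689]
contact_force: [0.4, 0.2, -0.2]
width: -0.0002
```

```bash
python3 - <<'E'
from h import *
print(rel([.46,.20,.30],down(16.4)))
E
```

```text
(array([ 0.0026, -0.3926, -0.0046]), array([0.2161, 0.0014, 0.0002]))
```

Emit:
{"fn": "apply_moves", "kwargs": {
  "linear": [
    [0,-0.2,0],
    [0,-0.39,0],
    [0,-0.39,0]
  ],
  "delta_rot": [
    [0.1,0,0],
    [0.216,0,0],
    [0.216,0,0]
  ]
}}

```text
time_s: 2.22
tcp_pos: [0.4623, 0.1983, 0.3009]
tool_rot: [-0.099, 0.7, 0.099, 0.701]
contact_force: [-0.5, 0.1, -0.4]
width: 0.0
```

```bash
python3 - <<'E'
from h import *
print(observe()["tcp_pos"])
s=imaging.snapshot("wrist");cv2.imwrite("pics/w1.png",s["img"])
print(K(s),-np.asarray(s["R"]).T@s["t"]);print(s["R"])
Z=dict(holder_bed=0,pocket=.01,socket_block=.01,socket_mouth=.066)
for q,z in Z.items():
    print(q,[(np.round(r["at"],1),round(r["score"],2),atz(s,r["at"],z)[:2]) for r in imaging.pinpoint(q,s)[:3]])
E
```

```text
[0.4623 0.1983 0.3009]
(np.float64(343.71215632875413), 279.8384797936173, 210.4820803537846) [0.4408 0.2673 0.4428]
[[ 0.961   0.2765  0.0019]
 [ 0.265  -0.9228  0.2797]
 [ 0.0791 -0.2683 -0.9601]]
holder_bed [(array([330.7, 192.3]), 0.63, array([0.535 , 0.1862]))]
pocket []
socket_block [(array([330. , 222.9]), 0.83, array([0.5452, 0.1482]))]
socket_mouth [(array([332.6, 242.8]), 0.74, array([0.5424, 0.1411]))]
```

View pics/w1.png

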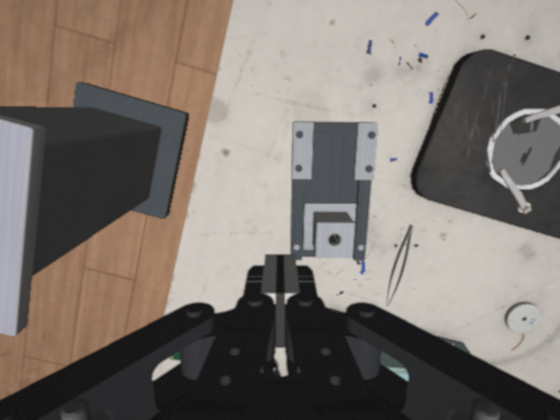

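Wrist view: the bed lies upright in the picture, with outer corners at (292,122), (376,122), (366,262) and (291,258). The mouth is at (334,239), and the lips are at the far end.

```bash
python3 - <<'E'
from h import *
from scipy.optimize import least_squares
s=imaging.snapshot("wrist")
P=[((292.5,122),(-.05,.09,.0285)),((376.5,122),(.05,.09,.0285)),((291,258.5),(-.05,-.09,.0205)),((366,262),(.05,-.09,.0205)),((291,180),(-.05,.022,.0285)),((373,180),(.05,.022,.0285))]
def X(p,b): c,n=np.cos(p[2]),np.sin(p[2]); return np.array([p[0]+c*b[0]-n*b[1],p[1]+n*b[0]+c*b[1],b[2]])
f=lambda p:np.concatenate([proj(s,X(p,b))-u for u,b in P])
r=least_squares(f,[.53,.186,.28]);print(r.x,np.degrees(r.x[2]),r.fun.round(1))
m=atz(s,(334.5,239.5),.066);print("mouth",m)
p=r.x;y=np.array([-np.sin(p[2]),np.cos(p[2])]);x=np.array([y[1],-y[0]])
d=m[:2]-p[:2];print("mouth in bed",d@x,d@y); 
for n,u,z in(("top",(210,200),.066),("scene",(219,198),.066)): pass
pk=p[:2]+y*.046;print("pocket",pk)
E
```

```text
[0.5298 0.1911 0.2891] 16.56604753515665 [-0.6  0.1  1.   0.  -0.5  2.4 -0.7 -1.2  0.4 -0.5  0.2 -0.6]
mouth [0.5415 0.1508 0.066 ]
mouth in bed -0.0002917141266525433 -0.04202771587080769
pocket [0.5167 0.2352]
```

```bash
cat > fit.py <<'E'
from h import *
from scipy.optimize import least_squares
s=imaging.snapshot("wrist");cv2.imwrite("pics/w2.png",s["img"]);print(-s["R"].T@s["t"],observe()["tcp_pos"])
print([(r["at"],r["score"]) for r in imaging.pinpoint("socket_mouth",s)])
a=cv2.imread("pics/w1.png").astype(float);print("img shift",cv2.phaseCorrelate(a.mean(2)[:240],s["img"].astype(float).mean(2)[:240]))
E
python3 fit.py
```

```text
[0.4384 0.2713 0.4427] [0.4603 0.2025 0.3008]
[([336.0, 244.0], 0.68)]
img shift ((0.13535200550120408, 5.898555038971111), 0.811285519143122)
```

```bash
cat > fit.py <<'E'
from h import *
from scipy.optimize import least_squares
R=np.array([[ 0.961,0.2765,0.0019],[0.265,-0.9228,0.2797],[0.0791,-0.2683,-0.9601]]);C=np.array([0.4408,0.2673,0.4428])
s=imaging.snapshot("wrist");w1=dict(s,R=R,t=-R@C)
P=[((292.5,122),(-.05,.09,.0285)),((376.5,122),(.05,.09,.0285)),((291,258.5),(-.05,-.09,.0205)),((366,262),(.05,-.09,.0205)),((291,180),(-.05,.022,.0285)),((373,180),(.05,.022,.0285))]
def X(p,b): c,n=np.cos(p[2]),np.sin(p[2]); return np.array([p[0]+c*b[0]-n*b[1],p[1]+n*b[0]+c*b[1],b[2]])
for s_,d in((w1,0),(s,5.9)):
    f=lambda p:np.concatenate([proj(s_,X(p,b))-u-[0,d] for u,b in P])
    r=least_squares(f,[.53,.186,.28]);p=r.x;print(p,np.degrees(p[2]),r.fun.round(1))
    m=atz(s_,(334.5,239.5+d),.066)[:2];y=np.array([-np.sin(p[2]),np.cos(p[2])]);x=np.array([y[1],-y[0]]);e=m-p[:2]
    print("mouth",m,"in bed",e@x,e@y,"pocket",p[:2]+y*.046)
E
python3 fit.py
```

```text
[0.5318 0.1861 0.2808] 16.086890682939 [-0.5  0.1  1.   0.1 -0.5  2.4 -0.7 -1.2  0.5 -0.5  0.1 -0.6]
mouth [0.5431 0.1456] in bed -0.0003172406844291052 -0.04205766482843563 pocket [0.5191 0.2303]
[0.5323 0.184  0.2891] 16.563383422257665 [-0.3  0.7  0.8  0.6 -0.3  1.6 -0.9 -2.   0.6 -0.5 -0.  -0.6]
mouth [0.544  0.1436] in bed -0.0002701243652435425 -0.0420296387116158 pocket [0.5192 0.2281]
```

```bash
python3 - <<'E'
from h import *
print(observe()["time_s"],rel([.5587,.0938,.30],down(16.3)),rel([.5587,.0938,.028],down(16.3)))
E
```

```text
2.675 (array([ 0.0028, -0.4398,  0.2111]), array([0.005 , 0.0014, 0.0001])) (array([ 0.9095, -0.4397,  0.2101]), array([0.005 , 0.0014, 0.0001]))
```

Emit:
{"fn": "apply_moves", "kwargs": {
  "linear": [
    [0,-0.22,0.1],
    [0.1,-0.44,0.21],
    [0.3,-0.44,0.21],
    [0.5,-0.44,0.21],
    [0.6,-0.44,0.21],
    [0.6,-0.44,0.21]
  ],
  "delta_rot": [
    [0.005,0,0],
    [0.005,0,0],
    [0.005,0,0],
    [0.005,0,0],
    [0.005,0,0],
    [0.005,0,0]
  ]
}}

```text
time_s: 3.42
tcp_pos: [0.5557, 0.0941, 0.1169]
tool_rot: [-0.1, 0.703, 0.101, 0.697]
contact_force: [-0.6, 0.0, 0.7]
width: 0.0003
```

```bash
python3 - <<'E'
from h import *
s=imaging.snapshot("wrist");cv2.imwrite("pics/w3.png",s["img"])
p=[.532,.185,.0]
o=observe();print(o["tcp_pos"],o["contact_force"])
for q,z in dict(socket_mouth=.066).items():
    print(q,[(np.round(r["at"],1),round(r["score"],2),atz(s,r["at"],z)[:2]) for r in imaging.pinpoint(q,s)[:3]])
print(rel([.5587,.0938,.028],down(16.3)))
E
```

```text
[0.5579 0.0942 0.12  ] [0.5455 0.4375 0.5307]
socket_mouth [(array([288.6, 147.9]), 0.56, array([0.5441, 0.1453]))]
(array([ 0.3137, -0.0003, -0.0035]), array([0.001 , 0.0034, 0.0006]))
```

View pics/w3.png

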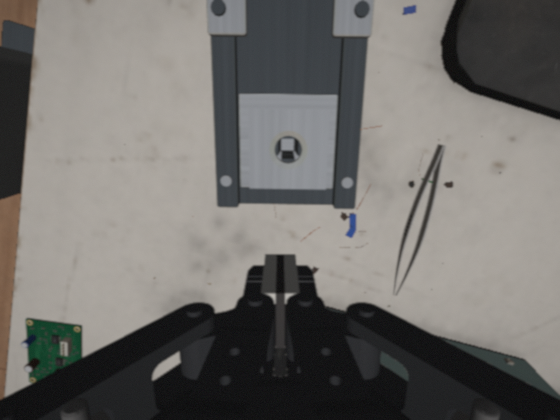

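View 4: the block is at (288,148), between the rails. The fingers at (281,260) line up with it, and nothing lies in between.

Emit:
{"fn": "apply_moves", "kwargs": {
  "linear": [
    [0.15,0,-0.003],
    [0.25,0,-0.003],
    [0.307,0,-0.003],
    [0.307,0,-0.003],
    [0.307,0.03,-0.003],
    [0.307,0.06,-0.003],
    [0.307,0.09,-0.003],
    [0.307,0.12,-0.003]
  ],
  "delta_rot": [
    [0,0,0],
    [0,0,0],
    [0,0,0],
    [0,0,0],
    [0,0,0],
    [0,0,0],
    [0,0,0],
    [0,0,0]
  ]
}}

```text
time_s: 4.53
tcp_pos: [0.5509, 0.1273, 0.032]
tool_rot: [-0.103, 0.697, 0.1, 0.703]
contact_force: [2.1, -7.3, 1.0]
width: 0.0002
```

Emit:
{"fn": "apply_moves", "kwargs": {
  "linear": [
    [0.01,0.035,0],
    [0.01,0.07,0],
    [0.01,0.105,0],
    [0.01,0.14,0],
    [0.01,0.17,0],
    [0.01,0.19,0],
    [0.01,0.2,0]
  ],
  "delta_rot": [
    [0,0,0],
    [0,0,0],
    [0,0,0],
    [0,0,0],
    [0,0,0],
    [0,0,0],
    [0,0,0]
  ]
}}

```text
time_s: 5.4
tcp_pos: [0.5371, 0.1827, 0.0318]
tool_rot: [-0.106, 0.695, 0.098, 0.704]
contact_force: [1.4, -13.5, 7.9]
width: 0.0002
```

```bash
cat > st.py <<'E'
from h import *
o=observe();d=np.array(o["tcp_pos"])[:2]-[.532,.185];print(o["time_s"],o["tcp_pos"],"bed",d@[.96,.281],d@[-.281,.96],o["contact_force"])
E
python3 st.py
```

```text
5.4 [0.5371 0.1827 0.0318] bed 0.004216785927102772 -0.003641014664953546 [  1.3778 -13.4998   7.9047]
```

```bash
python3 - <<'E'
from h import *
s=imaging.snapshot("wrist");cv2.imwrite("pics/w4.png",s["img"])
print([(r["at"],r["score"],atz(s,r["at"],.066)) for r in imaging.pinpoint("socket_mouth",s)])
R=Rn.from_quat(observe()["tool_rot"]).as_matrix();print(R,observe()["joints"])
E
python3 st.py
```

```text
[([279.3, 230.8], 0.74, array([0.5255, 0.2151, 0.066 ]))]
[[ 0.015  -0.2855  0.9583]
 [-0.0082  0.9583  0.2857]
 [-0.9999 -0.0121  0.012 ]] [ 0.1542  0.2961  1.9709 -0.0137  0.8611 -0.1266]
5.5 [0.537  0.183  0.0318] bed 0.004207692009168725 -0.003342844092102251 [ 2.2952 -9.9864  6.9353]
```

View pics/w4.png

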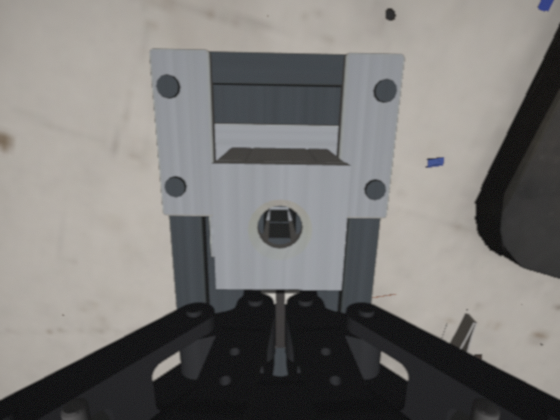

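View 5: the flange (front edge at row 125) is going under the lips evenly, with the end stop at row 85. The mouth is at (280,228). About 15 mm remain.

Emit:
{"fn": "apply_moves", "kwargs": {
  "linear": [
    [0,0.02,0],
    [0,0.03,0],
    [0,0.04,0],
    [0,0.048,0],
    [0,0.055,0],
    [0,0.06,0],
    [0,0.064,0],
    [0,0.064,0]
  ],
  "delta_rot": [
    [0,0,0],
    [0,0,0],
    [0,0,0],
    [0,0,0],
    [0,0,0],
    [0,0,0],
    [0,0,0],
    [0,0,0]
  ]
}}

```text
time_s: 6.5
tcp_pos: [0.5326, 0.1988, 0.0328]
tool_rot: [-0.109, 0.694, 0.097, 0.705]
contact_force: [1.0, -12.6, 2.6]
width: 0.0002
```

```bash
python3 st.py
```

```text
6.5 [0.5326 0.1988 0.0328] bed 0.004413634841254568 0.013060831299829783 [  0.9711 -12.5768   2.631 ]
```

Emit:
{"fn": "apply_moves", "kwargs": {
  "linear": [
    [0,0.015,0],
    [0,0.022,0],
    [0,0.028,0],
    [0,0.028,0]
  ],
  "delta_rot": [
    [0,0,0],
    [0,0,0],
    [0,0,0],
    [0,0,0]
  ]
}}

```text
time_s: 7.0
tcp_pos: [0.5324, 0.1996, 0.0344]
tool_rot: [-0.117, 0.694, 0.094, 0.705]
contact_force: [2.5, -27.4, 4.5]
width: -0.0001
```

```bash
python3 st.py; python3 - <<'E'
from h import *
s=imaging.snapshot("wrist");cv2.imwrite("pics/w5.png",s["img"])
print([(r["at"],r["score"],atz(s,r["at"],.066)) for r in imaging.pinpoint("socket_mouth",s)])
E
```

```text
7.0 [0.5324 0.1996 0.0344] bed 0.00452844847150746 0.013924883660503547 [  2.5126 -27.4165   4.4737]
[([280.5, 229.6], 0.89, array([0.5209, 0.2325, 0.066 ]))]
```

Force rose to 27 N with no more travel, so the block is home. I back off, rise and look.

Emit:
{"fn": "apply_moves", "kwargs": {
  "linear": [
    [0,-0.03,0],
    [0,-0.07,0],
    [-0.2,-0.07,0],
    [-0.4,-0.07,0],
    [-0.45,-0.07,0],
    [-0.45,-0.07,0]
  ],
  "delta_rot": [
    [0,0,0],
    [0,0,0],
    [0,0,0],
    [0,0,0],
    [0,0,0],
    [0,0,0]
  ],
  "claw": 100
}}

```text
time_s: 7.85
tcp_pos: [0.5364, 0.1842, 0.1714]
tool_rot: [-0.116, 0.693, 0.094, 0.706]
contact_force: [-0.4, -0.7, -0.8]
width: 0.0855
```

```bash
python3 - <<'E'
from h import *
s=imaging.snapshot("wrist");cv2.imwrite("pics/w6.png",cv2.resize(s["img"][60:330,130:430],(800,720))[:600])
print([(r["at"],r["score"],atz(s,r["at"],.066)) for r in imaging.pinpoint("socket_mouth",s)])
print([(r["at"],r["score"],atz(s,r["at"],.01)) for r in imaging.pinpoint("pocket",s)])
# rack poses from top/scene
for n in("top","scene"):
    s=imaging.snapshot(n)
    r=[x for x in imaging.cut_out("flat_anvil",s) if x["score"]>.2]
    for x in r: print(n,x["at"],x["score"],np.c_[np.where(x["region"])[::-1]].min(0),np.c_[np.where(x["region"])[::-1]].max(0), "head-top pos",atz(s,x["at"],.092))
    print(n,[(x["at"],x["score"],atz(s,x["at"],.052)) for x in imaging.pinpoint("domed_anvil",s)[:2]])
E
python3 st.py
```

```text
[([278.4, 141.3], 0.72, array([0.5216, 0.2297, 0.066 ]))]
[]
top [392.4, 223.1] 0.67 [386 215] [400 226] head-top pos [ 0.4852 -0.3043  0.092 ]
top [([355.8, 229.1], 0.61, array([ 0.4747, -0.2222,  0.052 ]))]
scene [405.1, 254.2] 0.8 [400 240] [414 279] head-top pos [ 0.5118 -0.3673  0.092 ]
scene [371.4, 255.9] 0.67 [363 245] [378 285] head-top pos [ 0.4669 -0.3212  0.092 ]
scene [([327.3, 259.8], 0.77, array([ 0.4677, -0.2285,  0.052 ]))]
8.3 [0.5355 0.1835 0.169 ] bed 0.002946844614583745 -0.002476779163034165 [ 0.2533 -0.0691  0.7184]
```

View pics/w6.png

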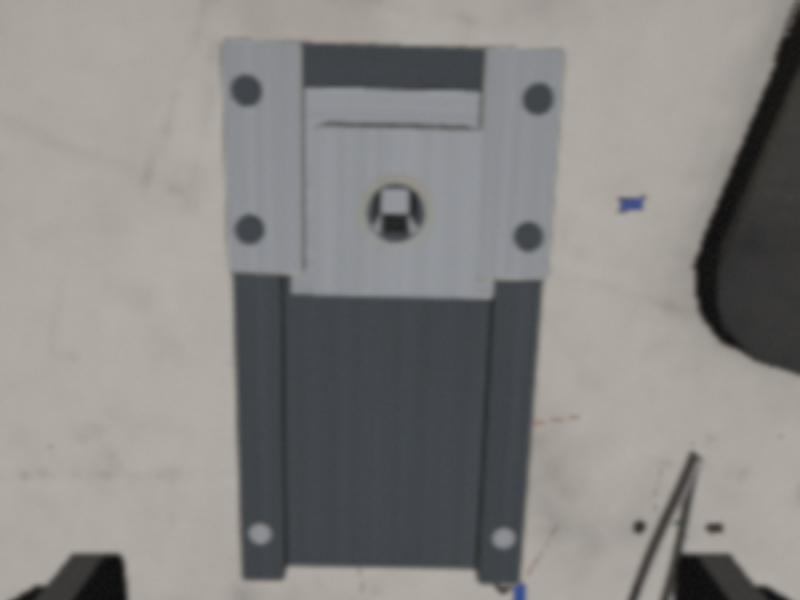

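View 6: the flange's front edge meets the end stop at crop row 88 with no floor showing between them. The block is fully home, with the mouth at crop (396,212). Next, the rack.

```bash
python3 - <<'E'
from h import *
print(rel([.47,-.05,.27],down(14)),rel([.485,-.32,.25],down(10.6)))
E
```

```text
(array([-0.3172, -0.6908, -0.4346]), array([0.0685, 0.012 , 0.0428])) (array([-0.2228, -1.563 , -0.6518]), array([0.144 , 0.0132, 0.0425]))
```

Emit:
{"fn": "apply_moves", "kwargs": {
  "linear": [
    [-0.15,-0.07,-0.05],
    [-0.32,-0.23,-0.15],
    [-0.32,-0.38,-0.25],
    [-0.32,-0.54,-0.35],
    [-0.32,-0.69,-0.43],
    [-0.32,-0.85,-0.48],
    [-0.32,-1.0,-0.52]
  ],
  "delta_rot": [
    [0,0.012,0.043],
    [0.02,0.012,0.043],
    [0.04,0.012,0.043],
    [0.07,0.012,0.043],
    [0.08,0.012,0.043],
    [0.1,0.012,0.043],
    [0.12,0.012,0.043]
  ]
}}

```text
time_s: 9.18
tcp_pos: [0.4723, -0.1479, 0.2739]
tool_rot: [-0.071, 0.703, 0.072, 0.704]
contact_force: [1.2, 0.1, -1.2]
width: 0.0853
```

```bash
python3 - <<'E'
from h import *
print(rel([.485,-.32,.25],down(10.6)))
E
```

```text
(array([ 0.0794, -0.5705, -0.074 ]), array([ 0.0224,  0.0015, -0.0001]))
```

Emit:
{"fn": "apply_moves", "kwargs": {
  "linear": [
    [0.03,-0.19,-0.025],
    [0.06,-0.38,-0.05],
    [0.08,-0.57,-0.074],
    [0.08,-0.57,-0.074],
    [0.08,-0.57,-0.074],
    [0.08,-0.57,-0.074]
  ],
  "delta_rot": [
    [0.02,0,0],
    [0.02,0,0],
    [0.02,0,0],
    [0.02,0,0],
    [0.02,0,0],
    [0.02,0,0]
  ]
}}

```text
time_s: 9.93
tcp_pos: [0.4852, -0.3186, 0.2501]
tool_rot: [-0.066, 0.703, 0.067, 0.704]
contact_force: [-0.1, 0.1, -0.1]
width: 0.0856
```

```bash
python3 - <<'E'
from h import *
s=imaging.snapshot("wrist");cv2.imwrite("pics/w7.png",s["img"]);import pickle;pickle.dump({k:s[k] for k in("R","t","cx","cy","vertical_fov","img")},open("w7.pkl","wb"))
for x in imaging.cut_out("flat_anvil",s)[:3]: print(x["at"],x["score"],np.c_[np.where(x["region"])[::-1]].min(0),np.c_[np.where(x["region"])[::-1]].max(0), atz(s,x["at"],.092))
for q in("flat_anvil","domed_anvil"): print(q,[(x["at"],x["score"],atz(s,x["at"],.052)) for x in imaging.pinpoint(q,s)[:2]])
E
python3 st.py
```

```text
[361.4, 233.4] 0.71 [345 209] [378 249] [ 0.5654 -0.3414  0.092 ]
[288.8, 183.1] 0.63 [272 163] [304 198] [ 0.4901 -0.3074  0.092 ]
flat_anvil [([287.4, 172.6], 0.83, array([ 0.4893, -0.3051,  0.052 ])), ([357.6, 224.8], 0.68, array([ 0.5718, -0.3453,  0.052 ]))]
domed_anvil [([292.8, 85.9], 0.86, array([ 0.4785, -0.2241,  0.052 ]))]
10.125 [ 0.4852 -0.3189  0.2503] bed -0.18650089561349584 -0.4706429473963405 [-0.143  -0.0244 -0.1454]
```

View pics/w7.png

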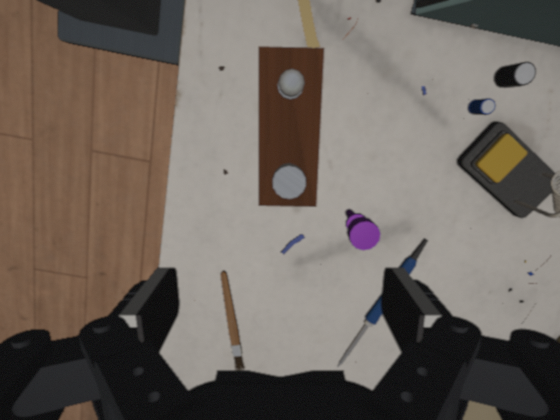

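View 7 confirms the three candidates: steel wide flat head at (289,183) in the rack, which is the target; domed anvil at (291,83); purple look-alike at (362,233) off the rack, not to be touched.

```bash
python3 - <<'E'
from h import *
import pickle;s=pickle.load(open("w7.pkl","rb"))
g=cv2.GaussianBlur(cv2.cvtColor(s["img"],6),(3,3),0)[150:220,255:325];g=cv2.resize(g,None,fx=4,fy=4,interpolation=2)
c=cv2.HoughCircles(g,cv2.HOUGH_GRADIENT,2,400,param1=80,param2=20,minRadius=50,maxRadius=85)
if c is not None: 
    u=c[0,0,:2]/4+[255,150];print(u,c[0,0,2]/4,atz(s,u,.092))
print(atz(s,(289.5,182.5),.092))
print(rel([.490,-.306,.15],down(10.6)),rel([.490,-.306,.062],down(10.6)))
cv2.imwrite("pics/w7c.png",cv2.resize(s["img"][30:260,240:400],(417,600)))
E
```

```text
[289.25 182.25] 16.65 [ 0.4903 -0.3066  0.092 ]
[ 0.4906 -0.3068  0.092 ]
(array([0.3345, 0.0396, 0.0231]), array([0.0041, 0.0021, 0.0006])) (array([0.6278, 0.0397, 0.0226]), array([0.0041, 0.0021, 0.0006]))
```

View pics/w7c.png

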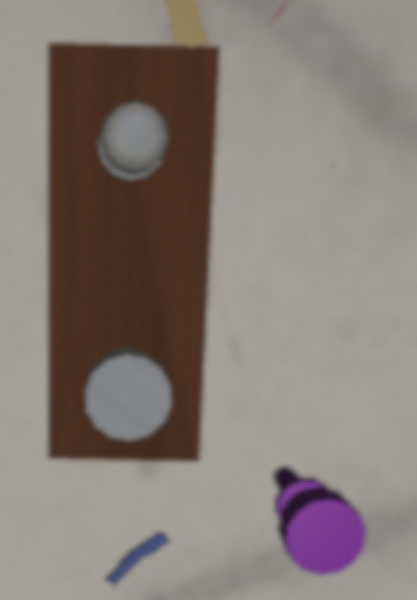

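View 8 (crop): the grey wide flat head at (128,395) is the flat anvil. The dome is at (134,140) and the purple one at (323,535). I take the grey flat head.

Emit:
{"fn": "apply_moves", "kwargs": {
  "linear": [
    [0.15,0.037,0.024],
    [0.3,0.037,0.024],
    [0.4,0.037,0.024],
    [0.5,0.037,0.024],
    [0.58,0.037,0.024],
    [0.627,0.037,0.024],
    [0.627,0.037,0.024],
    [0.627,0.037,0.024]
  ],
  "delta_rot": [
    [0,0,0],
    [0,0,0],
    [0,0,0],
    [0,0,0],
    [0,0,0],
    [0,0,0],
    [0,0,0],
    [0,0,0]
  ],
  "claw": 65,
  "squeeze": 40
}}

```text
time_s: 11.12
tcp_pos: [0.4913, -0.3072, 0.0634]
tool_rot: [-0.067, 0.703, 0.066, 0.705]
contact_force: [0.1, -0.5, 0.6]
width: 0.0554
```

Emit:
{"fn": "apply_moves", "kwargs": {
  "linear": [
    [0,0,0],
    [0,0,0],
    [0,0,0],
    [0,0,0],
    [0,0,0],
    [0,0,0]
  ],
  "delta_rot": [
    [0,0,0],
    [0,0,0],
    [0,0,0],
    [0,0,0],
    [0,0,0],
    [0,0,0]
  ],
  "claw": 0
}}

```text
time_s: 11.88
tcp_pos: [0.492, -0.308, 0.065]
tool_rot: [-0.068, 0.702, 0.065, 0.706]
contact_force: [-0.8, 0.6, 6.2]
width: 0.0283
```

```bash
python3 - <<'E'
from h import *
o=observe();print(o["tcp_pos"],o["contact_force"],o["width"],Rn.from_quat(o["tool_rot"]).as_matrix()[:,0])
E
```

```text
[ 0.492 -0.308  0.065] [-0.8196  0.6416  6.2045] 0.02831260276252015 [ 0.0048 -0.0033 -1.    ]
```

Emit:
{"fn": "apply_moves", "kwargs": {
  "linear": [
    [-0.1,0,0],
    [-0.25,0,0],
    [-0.4,0,0],
    [-0.55,0,0],
    [-0.65,0,0],
    [-0.65,0,0]
  ],
  "delta_rot": [
    [0,0,0],
    [0,0,0],
    [0,0,0],
    [0,0,0],
    [0,0,0],
    [0,0,0]
  ]
}}

```text
time_s: 12.62
tcp_pos: [0.492, -0.3082, 0.2627]
tool_rot: [-0.069, 0.701, 0.064, 0.707]
contact_force: [-0.3, -0.3, -1.3]
width: 0.0287
```

```bash
python3 - <<'E'
from h import *
s=imaging.snapshot("scene");o=observe();u=proj(s,o["tcp_pos"]).astype(int);print(u,o["tcp_pos"],o["width"],o["contact_force"])
a=s["img"][max(u[1]-60,0):u[1]+60,u[0]-60:u[0]+60];w=imaging.snapshot("wrist")["img"]
cv2.imwrite("pics/g1.png",np.hstack([cv2.resize(a,(380,380),interpolation=2),cv2.resize(w[180:390,175:385],(380,380),interpolation=2)]))
print(rel([.47,-.05,.27],down(14)),rel([.521,.20,.27],down(16.3)))
E
```

```text
[379 163] [ 0.4911 -0.3074  0.26  ] 0.028008317666069437 [-0.415   0.3195 -2.4771]
(array([-0.0409,  0.8536,  0.0935]), array([-0.0711,  0.0034,  0.0029])) (array([-0.0417,  1.6403,  0.4166]), array([-0.1222,  0.0034,  0.003 ]))
```

View pics/g1.png

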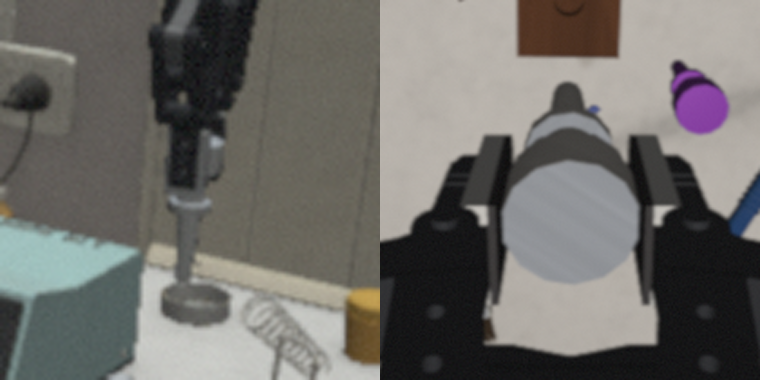

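View 9: the anvil hangs straight between the pads, held by its head. Only the domed anvil remains in the rack, and the purple one has not moved. Moving to the block.

Emit:
{"fn": "apply_moves", "kwargs": {
  "linear": [
    [-0.02,0.15,0.02],
    [-0.04,0.32,0.04],
    [-0.04,0.5,0.06],
    [-0.04,0.68,0.08],
    [-0.04,0.85,0.1],
    [-0.04,0.95,0.14],
    [-0.04,1.0,0.16]
  ],
  "delta_rot": [
    [0,0,0],
    [-0.02,0,0],
    [-0.03,0,0],
    [-0.05,0,0],
    [-0.07,0,0],
    [-0.08,0,0],
    [-0.09,0,0]
  ]
}}

```text
time_s: 13.6
tcp_pos: [0.4803, -0.0015, 0.2671]
tool_rot: [-0.092, 0.702, 0.092, 0.701]
contact_force: [-0.2, 0.2, -0.4]
width: 0.0285
```

```bash
python3 - <<'E'
from h import *
print(rel([.521,.23,.25],down(16.3)))
s=imaging.snapshot("wrist");o=observe();q=Rn.from_quat(o["tool_rot"]);T=o["tcp_pos"]
for u,h in(((280,301.6),.027),((278.3,228.6),-.0565)):
    X=atz(s,u,T[2]+h);print(q.inv().apply(X-T))
E
```

```text
(array([0.0561, 0.7103, 0.3305]), array([-0.0293, -0.0017,  0.0006]))
[-0.027   0.0025 -0.0018]
[ 0.0565  0.0024 -0.0028]
```

Emit:
{"fn": "apply_moves", "kwargs": {
  "linear": [
    [0,0.15,0.07],
    [0,0.3,0.14],
    [0.02,0.45,0.21],
    [0.04,0.6,0.28],
    [0.1,0.71,0.33],
    [0.2,0.71,0.33],
    [0.3,0.71,0.33],
    [0.3,0.71,0.33]
  ],
  "delta_rot": [
    [0,0,0],
    [-0.01,0,0],
    [-0.02,0,0],
    [-0.03,0,0],
    [-0.03,0,0],
    [-0.03,0,0],
    [-0.03,0,0],
    [-0.03,0,0]
  ]
}}

```text
time_s: 14.65
tcp_pos: [0.5192, 0.2291, 0.1731]
tool_rot: [-0.1, 0.703, 0.1, 0.697]
contact_force: [0.1, 0.7, -1.2]
width: 0.0287
```

Emit:
{"fn": "apply_moves", "kwargs": {
  "linear": [
    [0,0,0],
    [0,0,0]
  ],
  "delta_rot": [
    [0,0,0],
    [0,0,0]
  ]
}}

```text
time_s: 14.9
tcp_pos: [0.52, 0.2288, 0.1742]
tool_rot: [-0.1, 0.703, 0.1, 0.697]
contact_force: [0.8, 1.1, -1.5]
width: 0.0286
```

```bash
python3 - <<'E'
from h import *
s=imaging.snapshot("wrist");o=observe();cv2.imwrite("pics/w8.png",cv2.resize(s["img"][120:360,170:390],(550,600),interpolation=2));print(o["tcp_pos"],o["width"])
for n in("wrist","top","scene"):
    s=imaging.snapshot(n);print(n,[(x["at"],x["score"],atz(s,x["at"],.066)) for x in imaging.pinpoint("socket_mouth",s)[:1]])
    print([(x["at"],x["score"],atz(s,x["at"],o["tcp_pos"][2]-.013)) for x in imaging.pinpoint("flat_anvil",s)[:2]])
E
```

```text
[0.52   0.229  0.1744] 0.028431151418750585
wrist [([287.5, 208.2], 0.6, array([0.5234, 0.2312, 0.066 ]))]
[([274.3, 260.6], 0.91, array([0.5158, 0.2292, 0.1614]))]
top [([172.1, 208.4], 0.89, array([0.5336, 0.23  , 0.066 ]))]
[([160.4, 209.6], 0.48, array([0.5215, 0.2336, 0.1614]))]
scene [([184.2, 192.2], 0.56, array([0.5244, 0.2361, 0.066 ]))]
[([404.1, 263.3], 0.84, array([ 0.3555, -0.4255,  0.1614])), ([183.2, 154.0], 0.63, array([0.5401, 0.2478, 0.1614]))]
```

View pics/w8.png

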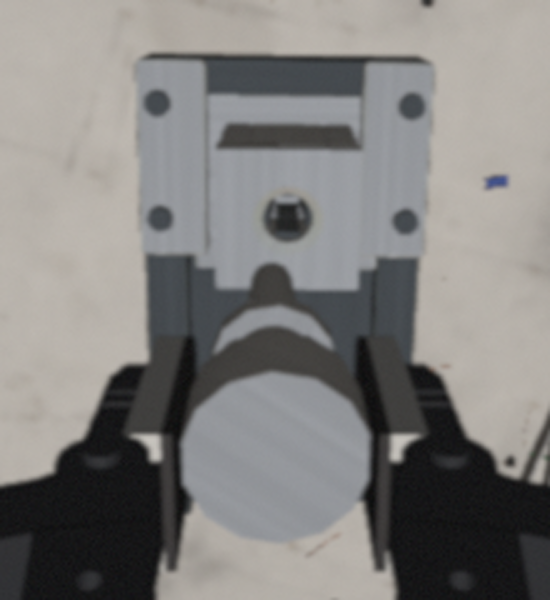

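```bash
python3 - <<'E'
from h import *
s=imaging.snapshot("wrist");o=observe();q=Rn.from_quat(o["tool_rot"]);T=o["tcp_pos"];print(q.as_matrix()[:,0])
for n,u,z in(("mouth",(285.2,206.8),.066),("nose",(278.8,229.8),T[2]-.0565),("head",(170+275*.4,120+456*.4),T[2]+.027)):
    X=atz(s,u,z);print(n,X,q.inv().apply(X-T))
E
```

```text
[-0.0088 -0.002  -1.    ]
mouth [0.5203 0.2322 0.066 ] [0.1072 0.0026 0.0029]
nose [0.5163 0.2306 0.1167] [ 0.0565  0.0021 -0.0018]
head [0.5176 0.2313 0.2002] [-0.027   0.0025 -0.0012]
```

View 10: the nose at crop (272,275) is left of the mouth at (288,217), by about 4 mm in tool z. I correct that and descend to just above the mouth.

```bash
python3 - <<'E'
from h import *
print(rel([.5243,.2306,.132],down(16.3)))
E
```

```text
(array([ 0.1371, -0.0003,  0.0189]), array([-0.0002, -0.0115, -0.0006]))
```

Emit:
{"fn": "apply_moves", "kwargs": {
  "linear": [
    [0.03,0.003,0.014],
    [0.07,0.003,0.014],
    [0.11,0.003,0.014],
    [0.135,0.003,0.014],
    [0.14,0.003,0.014],
    [0.14,0.003,0.014]
  ],
  "delta_rot": [
    [0,-0.0115,0],
    [0,-0.0115,0],
    [0,-0.0115,0],
    [0,-0.0115,0],
    [0,-0.0115,0],
    [0,-0.0115,0]
  ]
}}

```text
time_s: 16.2
tcp_pos: [0.5227, 0.2312, 0.1312]
tool_rot: [-0.1, 0.7, 0.1, 0.7]
contact_force: [-0.6, 0.0, -2.0]
width: 0.0282
```

```bash
python3 - <<'E'
from h import *
s=imaging.snapshot("wrist");o=observe();cv2.imwrite("pics/w9.png",cv2.resize(s["img"][160:310,190:370],(720,600),interpolation=2));print(o["tcp_pos"],o["contact_force"],o["width"],Rn.from_quat(o["tool_rot"]).as_matrix()[:,0])
E
```

```text
[0.5229 0.2312 0.1315] [ 0.5218  0.5165 -0.0385] 0.028453882436864218 [ 0.0007  0.0007 -1.    ]
```

View pics/w9.png

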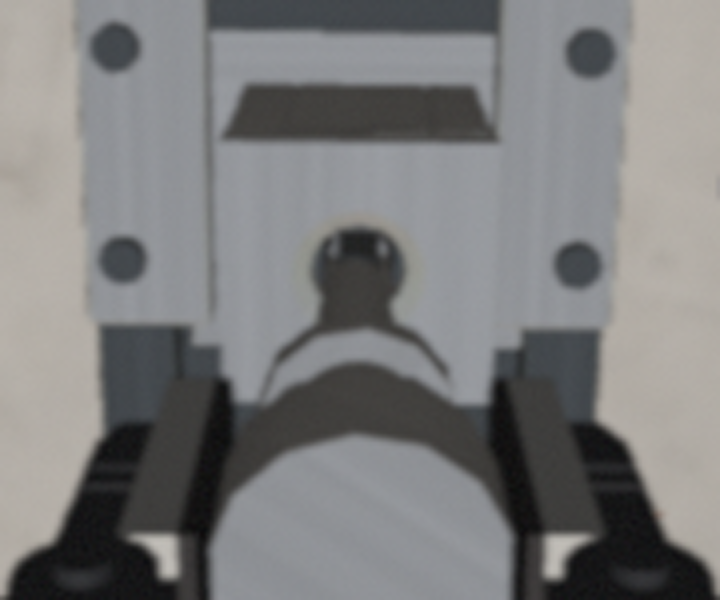

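View 11: the nose at (358,270) sits over the mouth centre (358,263) once parallax is allowed for. Lowering.

Emit:
{"fn": "apply_moves", "kwargs": {
  "linear": [
    [0.02,0,0],
    [0.04,0,0],
    [0.06,0,0],
    [0.075,0,0],
    [0.09,0,0],
    [0.105,0,0],
    [0.115,0,0],
    [0.115,0,0]
  ],
  "delta_rot": [
    [0,0,0],
    [0,0,0],
    [0,0,0],
    [0,0,0],
    [0,0,0],
    [0,0,0],
    [0,0,0],
    [0,0,0]
  ]
}}

```text
time_s: 17.25
tcp_pos: [0.5231, 0.231, 0.0968]
tool_rot: [-0.1, 0.7, 0.1, 0.7]
contact_force: [1.8, -2.0, -1.9]
width: 0.0286
```

Emit:
{"fn": "apply_moves", "kwargs": {
  "linear": [
    [0.003,0,0],
    [0.006,0,0],
    [0.009,0,0],
    [0.009,0,0]
  ],
  "delta_rot": [
    [0,0,0],
    [0,0,0],
    [0,0,0],
    [0,0,0]
  ]
}}

```text
time_s: 17.75
tcp_pos: [0.5232, 0.231, 0.0942]
tool_rot: [-0.1, 0.7, 0.1, 0.7]
contact_force: [1.2, -2.2, 0.6]
width: 0.0286
```

Emit:
{"fn": "apply_moves", "kwargs": {
  "linear": [
    [0,0,0],
    [0,0,0],
    [0,0,0],
    [0,0,0]
  ],
  "delta_rot": [
    [0,0,0],
    [0,0,0],
    [0,0,0],
    [0,0,0]
  ],
  "claw": 75
}}

```text
time_s: 18.25
tcp_pos: [0.5231, 0.2311, 0.0941]
tool_rot: [-0.1, 0.7, 0.1, 0.7]
contact_force: [0.0, -0.3, -0.6]
width: 0.0642
```

Emit:
{"fn": "apply_moves", "kwargs": {
  "linear": [
    [-0.05,0,0],
    [-0.12,0,0],
    [-0.2,0,0],
    [-0.26,0,0],
    [-0.26,0,0],
    [-0.26,0,0]
  ],
  "delta_rot": [
    [0,0,0],
    [0,0,0],
    [0,0,0],
    [0,0,0],
    [0,0,0],
    [0,0,0]
  ]
}}

```text
time_s: 19.0
tcp_pos: [0.5225, 0.231, 0.1715]
tool_rot: [-0.1, 0.7, 0.1, 0.7]
contact_force: [-0.6, 0.3, -0.3]
width: 0.064
```

Emit:
{"fn": "apply_moves", "kwargs": {
  "linear": [
    [0,0,0],
    [0,0,0],
    [0,0,0],
    [0,0,0]
  ],
  "delta_rot": [
    [0,0,0],
    [0,0,0],
    [0,0,0],
    [0,0,0]
  ],
  "claw": 0
}}

```text
time_s: 19.5
tcp_pos: [0.5225, 0.231, 0.1713]
tool_rot: [-0.1, 0.7, 0.1, 0.7]
contact_force: [0.1, -0.1, 0.1]
width: 0.0001
```

```bash
python3 - <<'E'
from h import *
o=observe();print(o["tcp_pos"],o["contact_force"],o["width"],o["time_s"])
s=imaging.snapshot("wrist");cv2.imwrite("pics/w10.png",s["img"])
for x in imaging.cut_out("flat_anvil",s)[:1]:
    m=x["region"].astype(np.uint8);print(x["at"],x["score"],cv2.boundingRect(m))
    for z in(.12,.106): print(z,atz(s,x["at"],z))
print([(x["at"],x["score"],atz(s,x["at"],.08)) for x in imaging.pinpoint("flat_anvil",s)[:1]])
g=cv2.GaussianBlur(cv2.cvtColor(s["img"],6),(3,3),0)
print(cv2.HoughCircles(cv2.resize(g,None,fx=3,fy=3),cv2.HOUGH_GRADIENT,2,150,param1=80,param2=35,minRadius=60,maxRadius=140))
E
```

```text
[0.5225 0.231  0.1713] [ 0.0974 -0.0607  0.0764] 0.00014405066166260137 19.5
[277.7, 228.8] 0.85 (255, 201, 49, 53)
0.12 [0.5188 0.2347 0.12  ]
0.106 [0.5201 0.23   0.106 ]
[([278.0, 217.6], 0.66, array([0.5203, 0.2293, 0.08  ]))]
[[[1625.   561.   138.8]
  [ 839.   707.    71.4]
  [1281.   643.   120.6]
  [ 791.   561.   132.2]
  [ 599.  1035.   127.6]
  [1085.  1043.   134.4]
  [1451.   263.   125.2]
  [1621.  1223.    90. ]
  [1469.   733.    95.2]
  [1247.   855.   110. ]
  [1073.   875.    99.8]
  [ 759.  1081.   100.6]
  [ 201.   619.    85.6]
  [1157.   331.    99.8]
  [ 749.   891.    75.2]]]
```

Emit:
{"fn": "apply_moves", "kwargs": {
  "linear": [
    [0.05,0.003,-0.003],
    [0.1,0.003,-0.003],
    [0.14,0.003,-0.003],
    [0.16,0.003,-0.003],
    [0.17,0.003,-0.003],
    [0.18,0.003,-0.003],
    [0.19,0.003,-0.003],
    [0.19,0.003,-0.003]
  ],
  "delta_rot": [
    [0,0,0],
    [0,0,0],
    [0,0,0],
    [0,0,0],
    [0,0,0],
    [0,0,0],
    [0,0,0],
    [0,0,0]
  ]
}}

```text
time_s: 20.65
tcp_pos: [0.5233, 0.2321, 0.1173]
tool_rot: [-0.1, 0.698, 0.1, 0.702]
contact_force: [-0.5, 0.4, 6.7]
width: 0.0005
```

Emit:
{"fn": "apply_moves", "kwargs": {
  "linear": [
    [0.012,0,0],
    [0.02,0,0],
    [0.028,0,0],
    [0.036,0,0],
    [0.044,0,0],
    [0.044,0,0]
  ],
  "delta_rot": [
    [0,0,0],
    [0,0,0],
    [0,0,0],
    [0,0,0],
    [0,0,0],
    [0,0,0]
  ]
}}

```text
time_s: 21.4
tcp_pos: [0.5267, 0.2331, 0.1101]
tool_rot: [-0.1, 0.696, 0.101, 0.704]
contact_force: [-3.8, -1.1, 17.0]
width: 0.0002
```

Emit:
{"fn": "apply_moves", "kwargs": {
  "linear": [
    [-0.02,0,0],
    [-0.06,0,0],
    [-0.06,0,0]
  ],
  "delta_rot": [
    [0,0,0],
    [0,0,0],
    [0,0,0]
  ]
}}

```text
time_s: 21.78
tcp_pos: [0.5271, 0.2332, 0.1292]
tool_rot: [-0.1, 0.695, 0.101, 0.705]
contact_force: [0.5, 0.7, -0.4]
width: -0.0005
```

```bash
python3 - <<'E'
from h import *
o=observe();print(o["tcp_pos"],o["contact_force"],o["time_s"],rel([.5215,.232,.116],down(16.3)))
s=imaging.snapshot("scene")
for x in imaging.cut_out("flat_anvil",s)[:3]:print(x["at"],x["score"],cv2.boundingRect(x["region"].astype(np.uint8)))
print(proj(s,[.5215,.232,.066]),proj(s,[.5215,.232,.106]),proj(s,[.5215,.232,.110]))
E
```

```text
[0.5271 0.2332 0.1292] [ 0.5139  0.7229 -0.3936] 21.775 (array([ 0.0438,  0.0013, -0.0198]), array([0.0002, 0.0189, 0.0003]))
[405.6, 254.4] 0.69 (399, 240, 16, 40)
[185.2, 180.8] 0.53 (179, 175, 12, 19)
[184.471  192.8835] [183.4804 178.0389] [183.3799 176.5335]
```

Emit:
{"fn": "apply_moves", "kwargs": {
  "linear": [
    [0,0.001,-0.02],
    [0.02,0.001,-0.02],
    [0.04,0.001,-0.022],
    [0.06,0.001,-0.022],
    [0.075,0.001,-0.024],
    [0.085,0.001,-0.026],
    [0.095,0.001,-0.028],
    [0.1,0.001,-0.028]
  ],
  "delta_rot": [
    [0,0.019,0],
    [0,0.019,0],
    [0,0.019,0],
    [0,0.019,0],
    [0,0.019,0],
    [0,0.019,0],
    [0,0.019,0],
    [0,0.019,0]
  ]
}}

```text
time_s: 22.88
tcp_pos: [0.5214, 0.232, 0.1059]
tool_rot: [-0.101, 0.699, 0.1, 0.701]
contact_force: [-12.7, -2.9, 35.4]
width: 0.0001
```

Emit:
{"fn": "apply_moves", "kwargs": {
  "linear": [
    [0.01,0,-0.005],
    [0.01,0,-0.005]
  ],
  "delta_rot": [
    [0,0,0],
    [0,0,0]
  ]
}}

```text
time_s: 23.12
tcp_pos: [0.5215, 0.232, 0.106]
tool_rot: [-0.1, 0.698, 0.101, 0.702]
contact_force: [-3.6, -0.7, 13.5]
width: -0.0
```

TCP is at 0.106, which is the head-top height when seated, and it stopped hard at 35 N. I back off for a final check.

Emit:
{"fn": "apply_moves", "kwargs": {
  "linear": [
    [-0.05,0,0],
    [-0.15,-0.05,0],
    [-0.25,-0.15,0],
    [-0.35,-0.25,0],
    [-0.35,-0.3,0],
    [-0.35,-0.3,0]
  ],
  "delta_rot": [
    [0,0,0],
    [0,0,0],
    [0,0,0],
    [0,0,0],
    [0,0,0],
    [0,0,0]
  ]
}}

```text
time_s: 23.88
tcp_pos: [0.5459, 0.145, 0.2099]
tool_rot: [-0.1, 0.699, 0.1, 0.701]
contact_force: [-0.8, 0.5, -0.7]
width: 0.0001
```

```bash
python3 - <<'E'
from h import *
o=observe();print(o["tcp_pos"],o["contact_force"],o["time_s"])
w=imaging.snapshot("wrist");print([(x["at"],x["score"],atz(w,x["at"],.066)) for x in imaging.pinpoint("flat_anvil",w)[:2]])
s=imaging.snapshot("scene");u=proj(s,[.5215,.232,.07]).astype(int)
a=cv2.resize(s["img"][u[1]-40:u[1]+40,u[0]-40:u[0]+40],(400,400),interpolation=2)
v=proj(w,[.5215,.232,.08]).astype(int);v=np.clip(v,70,[489,349]);b=cv2.resize(w["img"][v[1]-70:v[1]+70,v[0]-70:v[0]+70],(400,400),interpolation=2)
cv2.imwrite("pics/f.png",np.hstack([a,b]))
for q,z in dict(domed_anvil=.052,circuit_board=0,eye_loupe=0,tweezers=0).items(): print(q,[(np.round(r["at"]),atz(s,r["at"],z)[:2]) for r in imaging.pinpoint(q,s)[:1]])
E
```

```text
[0.5459 0.145  0.2099] [-0.7912  0.4535 -0.7219] 23.875
[([278.8, 88.0], 0.78, array([0.5195, 0.2301, 0.066 ])), ([279.7, 139.5], 0.43, array([0.5313, 0.1922, 0.066 ]))]
domed_anvil [(array([328., 256.]), array([ 0.4805, -0.222 ]))]
circuit_board [(array([257., 270.]), array([ 0.4191, -0.0882]))]
eye_loupe [(array([287., 251.]), array([ 0.5304, -0.087 ]))]
tweezers [(array([255., 214.]), array([0.6463, 0.1018]))]
```

View pics/f.png

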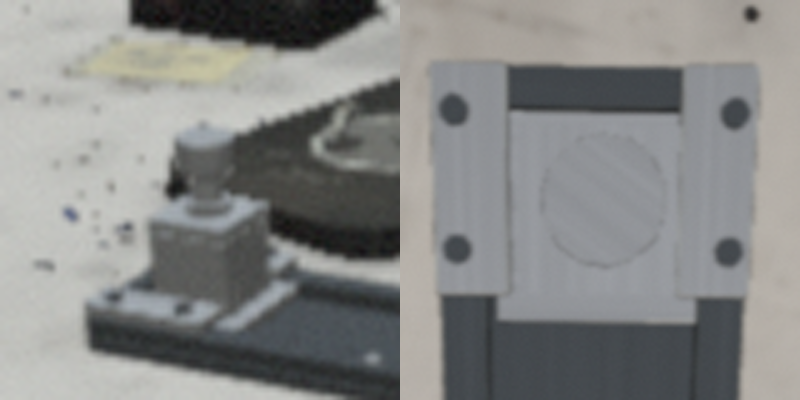

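View 12: the shoulder sits flush on the block in the scene crop, and the anvil is centred in the mouth. A thin dark line shows at the end stop, crop row 110. It may be the stop's own face, so I check it from directly above, in numbers only.

Emit:
{"fn": "apply_moves", "kwargs": {
  "linear": [
    [0.05,0.08,0],
    [0.15,0.17,0],
    [0.2,0.17,0],
    [0.2,0.17,0],
    [0.2,0.17,0]
  ],
  "delta_rot": [
    [0,0,0],
    [0,0,0],
    [0,0,0],
    [0,0,0],
    [0,0,0]
  ]
}}

```text
time_s: 24.85
tcp_pos: [0.5326, 0.1947, 0.1513]
tool_rot: [-0.101, 0.698, 0.101, 0.702]
contact_force: [0.6, -0.4, 0.1]
width: -0.0003
```

```bash
python3 - <<'E'
from h import *
s=imaging.snapshot("wrist");o=observe();print(o["tcp_pos"],-s["R"].T@s["t"])
cv2.imwrite("pics/f2.png",s["img"]);g=cv2.cvtColor(s["img"],6)
B=lambda x,y,z:np.array([.532+.96*x-.281*y,.185+.281*x+.96*y,z])+[.002,.0015,0]
for n,p in dict(far=(0,.09,.0205),stop=(0,.078,.018),body=(0,.068,.066),L=(-.0265,.078,.0285),Rr=(.0265,.078,.0285)).items(): print(n,proj(s,B(*p)))
u=proj(s,B(0,.078,.018)).astype(int)
print(u[1]-30,g[u[1]-30:u[1]+25,u[0]-18:u[0]+18].mean(1).round().astype(int))
for d in(-25,-12,0,12,25): print(d,g[u[1]-8:u[1]+14,u[0]+d-3:u[0]+d+4].mean(1).round().astype(int))
w=cv2.cvtColor(cv2.imread("pics/w6.png"),6);print("w6",w[40:135:3,340:450].mean(1).round().astype(int))
E
```

```text
[0.5327 0.1947 0.1516] [0.5103 0.2634 0.2932]
far [279.3219  97.2094]
stop [279.3044 113.7138]
body [279.6207 130.5208]
L [243.5972 113.8241]
Rr [315.0905 113.8678]
83 [173 174 175 176 176 176 176 176 176 177 176 177 176 168 139  99  76  72
  72  72  72  72  72  73  73  73  73  73  73  72  74 103 142 156 157 155
 155 156 156 156 154 152 152 151 137 101  72  84 120 147 156 156 156 156
 156]
-25 [ 74  74  74  73  74  73  73  75  90 120 146 156 157 155 155 156 156 156
 154 152 152 150]
-12 [ 73  73  74  73  73  73  74  74  78 105 141 155 156 155 155 156 157 156
 154 153 152 150]
0 [ 72  73  73  73  73  72  72  71  71  99 140 155 157 155 155 156 157 156
 154 152 152 152]
12 [ 72  73  73  72  73  73  72  71  72 105 147 159 157 155 155 156 156 156
 154 151 152 152]
25 [ 71  72  73  73  73  73  72  71  73 104 145 159 157 155 154 155 157 157
 154 152 152 152]
w6 [159 138  99  72  67  67  67  67  67  68  68  68  67  67  67  72  99 132
 145 145 144 145 145 145 143 142 141 131 109 112 135 144]
```

```bash
python3 - <<'E'
from h import *
from scipy.optimize import brentq,least_squares
s=imaging.snapshot("wrist");g=cv2.cvtColor(s["img"],6).astype(float)
B=lambda x,y,z,d=(.002,.0015):np.array([.532+.96*x-.281*y,.185+.281*x+.96*y,z])+[d[0],d[1],0]
def edges(x,y0,y1,z):
    a,b=proj(s,B(x,y0,z)),proj(s,B(x,y1,z));c=int(round((a[0]+b[0])/2));r0,r1=sorted((int(a[1]),int(b[1])))
    p=g[r0:r1,c-3:c+4].mean(1);d=np.diff(p);i=np.argsort(-abs(d))[:1];out=[]
    for k in i:
        w=abs(d[max(k-2,0):k+3]);out.append((c,r0+.5+(w@np.arange(max(k-2,0),max(k-2,0)+len(w)))/w.sum(),d[k]))
    return out
yr=lambda r,z,x:brentq(lambda y:proj(s,B(x,y,z))[1]-r,-.1,.2)
for nm,x,y0,y1,z in[("lipfar",-.045,.082,.1,.0285),("lipfar",.045,.082,.1,.0285),("lipnear",-.045,.012,.032,.0285),("lipnear",.045,.012,.032,.0285),
  ("stopfar",-.01,.084,.098,.0205),("stopfar",.01,.084,.098,.0205),("flfront",-.015,.071,.085,.018),("flfront",.015,.071,.085,.018),("flrear",-.024,.004,.020,.018),("flrear",.024,.004,.020,.018)]:
    for c,r,d in edges(x,y0,y1,z): print(nm,x,c,round(r,2),round(d),"y=",round(yr(r,z,x)*1000,2), "as z=.0285:",round(yr(r,.0285,x)*1000,2))
E
```

```text
lipfar -0.045 217 95.52 -19 y= 90.82 as z=.0285: 90.82
lipfar 0.045 340 97.49 -19 y= 89.52 as z=.0285: 89.52
lipnear -0.045 222 186.83 -37 y= 22.68 as z=.0285: 22.68
lipnear 0.045 336 187.64 -28 y= 21.94 as z=.0285: 21.94
stopfar -0.01 266 97.06 -37 y= 90.06 as z=.0285: 89.78
stopfar 0.01 292 97.53 -42 y= 89.73 as z=.0285: 89.46
flfront -0.015 260 113.83 31 y= 77.85 as z=.0285: 77.95
flfront 0.015 298 114.28 42 y= 77.53 as z=.0285: 77.64
flrear -0.024 250 196.69 -34 y= 12.06 as z=.0285: 14.67
flrear 0.024 308 197.32 -32 y= 11.48 as z=.0285: 14.1
```

```bash
python3 - <<'E'
from h import *
s=imaging.snapshot("wrist");g=cv2.cvtColor(s["img"],6).astype(float)
B=lambda x,y,z:np.array([.532+.96*x-.281*y,.185+.281*x+.96*y,z])+[.002,.0015,0]
for x in(-.030,.030,-.018,.018):
    u=proj(s,B(x,.014,.018));c=int(round(u[0]));print(x,c,"rear z18",u[1].round(1),"z10",proj(s,B(x,.014,.010))[1].round(1),"bodytop",proj(s,B(x,.024,.066)).round(1),"lip",proj(s,B(x,.022,.0285))[1].round(1));print(180,g[180:206,c-1:c+2].mean(1).round().astype(int))
for x in(-.018,0,.018):
    c=int(round(proj(s,B(x,.068,.066))[0]));print("front",proj(s,B(x,.068,.066)).round(1),"foot",proj(s,B(x,.068,.018)).round(1),122,g[122:136,c-1:c+2].mean(1).round().astype(int))
E
```

```text
-0.03 243 rear z18 194.4 z10 192.2 bodytop [235.2 196.7] lip 187.7
180 [132 131 132 133 137 143 146 148 150 150 149 148 148 136 104  77  72  73
  73  75  73  73  74  72  73  74]
0.03 315 rear z18 194.4 z10 192.1 bodytop [323.2 196.6] lip 187.6
180 [153 152 153 153 153 154 155 155 155 154 154 152 151 151 139 102  75  72
  72  73  72  72  73  72  72  72]
-0.018 257 rear z18 194.4 z10 192.2 bodytop [252.8 196.7] lip 187.7
180 [150 151 152 152 152 148 145 149 153 153 153 153 153 154 153 153 142 110
  81  74  74  74  73  73  74  74]
0.018 301 rear z18 194.4 z10 192.2 bodytop [305.7 196.6] lip 187.6
180 [152 151 151 150 150 150 151 152 153 154 153 153 153 154 156 155 146 121
  89  75  74  73  74  73  74  74]
front [251.4 130.5] foot [255.9 127. ] 122 [155 154 152 153 152 143 117  90 102 138 155 157 157 157]
front [279.3 130.5] foot [279. 127.] 122 [156 153 152 153 153 140 101  71  85 120 149 158 159 158]
front [307.1 130.5] foot [302. 127.] 122 [156 154 152 152 153 147 124  92  86 117 147 158 158 158]
```

The flange edges read home to about 0.3 mm, which is within measurement error. Nothing touches the robot, so I hand in.

```bash
python3 -c "
from h import *
o=observe();print(o['contact_force'],o['time_s']);print(workorder.sign_off())"
```

```text
[ 1.4611 -0.1986  0.236 ] 25.0
the job is handed in; nothing more can be done
None
```

The job is done and handed in at 25 s of the 64 s allowed, with the robot touching nothing. I pushed the socket block home, stood the steel flat anvil loosely in the socket and let go, then pressed it down with the shut fingers.

**Block home:** the push stopped hard at 27 N, where sliding had taken 10 to 13 N. The last look from above put the flange edges 0.2 to 0.5 mm off nominal, with the stop meeting the flange. That is within the camera's accuracy, so a gap of a few tenths of a millimetre can't be ruled out. One rear-edge reading disagreed by about 2 mm. It turned out to be the body's top edge rather than the flange, and direct readings on the flange agreed with home.

**Anvil seated:** the first press drifted 3 to 4 mm sideways and stopped about 4 mm high at 17 N. I lifted off, recentred and pressed again. The fingers then stopped at 106 mm, the expected head-top height, with a peak of 35 N down (about 38 N in total). The scene picture shows the shoulder down on the block, and the anvil stayed in place when the fingers lifted.

**Bystanders:** I did not touch the domed anvil, board, loupe, tweezers or purple look-alike. The final readings for the domed anvil, board and loupe match the first ones within detection error. The tweezers reading was off by about 15 mm, which I take to be detector noise since the arm never went near them, but I did not check it further. The purple one was last seen standing unmoved after the pick.

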